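# Put the piled-up lids back on their storage jars

### The arm

A 7-joint arm with a two-finger parallel gripper is mounted at the origin on a cart in front of the work surface, level with it; the furniture and walls round the work are solid. World frame = base frame: x ahead of the robot, y to its left, z up, the work surface at z = 0. Lengths are in m, angles in rad, forces in N, time in s.
With the tool pointing down it reaches from about 0.35 to 0.9 m from the base axis. Payload 19.9 kg.
Tool frame: the origin (TCP) lies midway between the tips of the shut fingers; the grasp point (between the pads) lies 19 mm behind it; z points along the fingers, y is the line along which they close (so a half turn about z gives the same grasp; the last joint's range is limited). The gripper opens to 85 mm and grips with 20 to 120 N. Pads are 22 mm wide; open, the fingers measure 114 mm over their backs; the gripper's body (76 mm by 85 mm) begins 54 mm behind the grasp point. The pads swing forward as they close: fully open they stand 13 mm farther back than shut.
Start: joints at [1.24, 0.417, -0.01, 1.614, 0.005, 1.111, -0.053], TCP at [0.179, -0.599, 0.231] pointing down, gripper open.
Joint ranges: [-2.81, 2.81], [-0.39, 2.02], [-1.27, 1.25], [0.06, 2.57], [-1.19, 4.33], [0.19, 2], [-2.82, 2.82]. Speed limits (rad/s): [1.89, 1.89, 2.39, 2.39, 3.01, 3.01, 3.01].

### API

Orientations are given as a unit quaternion [x, y, z, w].
In Python, from plant import manip gives the robot as it stands.
- The arm moves only by the shell command python3 nudge.py 'ROWS' [OPENING]. ROWS is rows parted by semicolons, their numbers by spaces, 1 to 5 of them, each of 6 numbers: dx, dy, dz in m, then a rotation vector rx, ry, rz in rad; each row is the pose to reach, as a shift and turn from the pose commanded when the command began, along the tool's axes at that moment; what a row does not reach only later rows make up. A row lasts 1/8 s, in which the tool goes at most 0.0625 m and 0.188 rad, less where a joint would pass 70% of its speed; a pose out of reach is approached as far as the arm can. OPENING is the finger opening in m, set as the command begins (- or left out keeps the last). The fingers move at their own pace and stop on an object; the grip force is fixed at half the most. Time passes only in rows, so rows that do not move let the fingers close. It prints the time, the measured TCP pose, the force, the opening and the grip force at its end.
- manip.get_obs(): the state, without advancing time (a new reading comes with each control period).
- manip.capture(name): name is "side" or "top"; returns a dict with "img" (384x512x3 uint8, red, green, blue), "fx", "fy", "cx", "cy" (pixels), "dist" ([k1, k2, p1, p2, k3] as OpenCV has them; the pictures are not rectified), "cam_to_world" (4x4, takes a point from camera to world coordinates). Camera axes: x right, y down, z forward; pixel columns grow to the right and rows downward; lengths in m; the calibration is good to about 2 mm. A picture is of the moment at which its call begins. There is no depth.
- manip.sign_off(): hands the job in; it is judged then, once.
The state is a dict: "t": time; "joints": joint angles; "qvel": joint speeds; "joint_efforts": joint torques, N m; "eef_pos": TCP position; "orientation": TCP orientation; "contact_force": force on the tool from outside, world axes, zero at the start; "ft_torque": the same for the moment, N m; "opening": finger opening in m; "grip_force": force on a finger pad.
Only numpy, scipy, OpenCV 4.12 (cv2) and the standard library are available. Lean on these libraries where they do the work, as an engineer would, in place of code of your own. Each camera call takes 0.05 s, during which the arm holds its last target. There are 200 camera calls.

### The job

Four washed wooden lids are piled on the kitchen table, and each of the four open white jars is missing its own: oblong, large round, square and small round. Working down from the top of the pile, put each lid squarely on the jar whose neck has its shape and size, right down until it sits on the rim, and finish one jar before you take the next lid from the pile. Leave the jars standing about where they are and do not knock over the drinking glass or the salt shaker.

Things in the scene. Friction and masses are not known exactly. Their poses are not given: they have to be found in the camera images.
- lid_small: small round wooden lid, a cap 36 mm across and 22 mm tall, hollow below (top 6 mm thick, skirt 4 mm thick, so the hollow is 28 mm across and 16 mm deep); topmost of the pile. Origin: centre of its underside (lower edge of the skirt), z up.
- lid_square: square wooden lid, a cap 48 x 48 mm and 22 mm tall, hollow below (top 6 mm thick, walls 4 mm, hollow 40 x 40 mm, 16 mm deep); second from the top of the pile, turned anyhow. Origin: centre of its underside; x and y run square to its sides, z up.
- lid_round: large round wooden lid, a cap 64 mm across and 22 mm tall, hollow below (hollow 56 mm across, 16 mm deep); third from the top of the pile. Origin: centre of its underside, z up.
- lid_oblong: oblong wooden lid, a cap 110 mm (its x) by 66 mm (its y) and 22 mm tall, hollow below (hollow 102 x 58 mm, 16 mm deep); bottom of the pile, lying on the table top (z = 0). The lids of the pile lie 22 mm above one another, nearly concentric. Origin: centre of its underside, z up.
- jar_small: small round white ceramic jar, body 62 mm across, with the narrowest round neck: 19 mm across, 20 mm tall. Total height to the rim 90 mm. Origin: centre of its foot, z up. When the small round lid is home, the lid's origin lies 74 mm above this origin. Weighs 0.5 kg and stands loose, as do all the jars.
- jar_square: square white ceramic jar, body 66 x 66 mm, with a square neck 28 x 28 mm, 20 mm tall. Total height 100 mm. Origin: centre of its foot; x and y square to its sides, z up. When the square lid is home, its origin lies 84 mm above this origin and its sides run with those of the neck (any quarter turn).
- jar_round: large round white ceramic jar, body 86 mm across, with a round neck 46 mm across, 20 mm tall. Total height 110 mm. Origin: centre of its foot, z up. When the large round lid is home, its origin lies 94 mm above this origin.
- jar_oblong: oblong white ceramic jar, body 122 mm (its x) by 78 mm (its y), with an oblong neck 88 x 44 mm, 20 mm tall. Total height 80 mm. Origin: centre of its foot, z up. When the oblong lid is home, its origin lies 64 mm above this origin and its long side runs with the neck's (either way round).
- tumbler: clear drinking glass, 83 mm across, 94 mm tall, standing loose on the right of the table; not to be knocked over. Origin: centre of its foot.
- shaker: salt shaker, 44 mm across, 90 mm tall, standing loose near the front edge of the table; not to be knocked over. Origin: centre of its foot.

How it is judged:
On the way, in this order (a step that is already met when the one before it is completed fails the run):
1. the small round lid is home on its jar and let go, the lids below it still lying in the pile (within 40 mm of their start) (horizontal distance between lid_small and jar_small below 0.012 m and z of lid_small in the frame of jar_small between 0.07 and 0.078 m and angle between lid_small's own z axis and vertical below 0.1 rad and contact force between the fingers and lid_small below 0.05 N and distance of each of lid_square, lid_round, lid_oblong from where it was at the start of the episode below 0.04 m), for 0.2 s.
2. the square lid is home on its jar and let go, the lids below it still lying in the pile (within 40 mm of their start) (horizontal distance between lid_square and jar_square below 0.012 m and z of lid_square in the frame of jar_square between 0.08 and 0.088 m and angle between lid_square's own z axis and vertical below 0.1 rad and (angle between the x axis of lid_square and the x axis of jar_square, either way round below 0.35 rad or angle between the x axis of lid_square and the y axis of jar_square, either way round below 0.35 rad) and contact force between the fingers and lid_square below 0.05 N and distance of each of lid_round, lid_oblong from where it was at the start of the episode below 0.04 m), for 0.2 s.
3. the large round lid is home on its jar and let go, the lids below it still lying in the pile (within 40 mm of their start) (horizontal distance between lid_round and jar_round below 0.012 m and z of lid_round in the frame of jar_round between 0.09 and 0.098 m and angle between lid_round's own z axis and vertical below 0.1 rad and contact force between the fingers and lid_round below 0.05 N and distance of lid_oblong from where it was at the start of the episode below 0.04 m), for 0.2 s.
4. the oblong lid is home on its jar and let go (horizontal distance between lid_oblong and jar_oblong below 0.012 m and z of lid_oblong in the frame of jar_oblong between 0.06 and 0.068 m and angle between lid_oblong's own z axis and vertical below 0.1 rad and angle between the x axis of lid_oblong and the x axis of jar_oblong, either way round below 0.26 rad and contact force between the fingers and lid_oblong below 0.05 N), for 0.2 s.
At the end, for the whole second after the job is handed in: Each lid sits on the jar of its own shape and size: centres within 12 mm, height within 4 mm of seated, level within 0.1 rad, oblong lid within 0.26 rad and square lid within 0.35 rad of its neck's sides; all let go and at rest, jars upright (all of step 4 and horizontal distance between lid_small and jar_small below 0.012 m and z of lid_small in the frame of jar_small between 0.07 and 0.078 m and angle between each of lid_small, jar_small, lid_square, jar_square, lid_round, jar_round, jar_oblong's own z axis and vertical below 0.1 rad and contact force between the fingers and lid_small below 0.05 N and linear speed of each of lid_small, jar_small, lid_square, jar_square, lid_round, jar_round, lid_oblong, jar_oblong below 0.02 m/s and horizontal distance between lid_square and jar_square below 0.012 m and z of lid_square in the frame of jar_square between 0.08 and 0.088 m and (angle between the x axis of lid_square and the x axis of jar_square, either way round below 0.35 rad or angle between the x axis of lid_square and the y axis of jar_square, either way round below 0.35 rad) and contact force between the fingers and lid_square below 0.05 N and horizontal distance between lid_round and jar_round below 0.012 m and z of lid_round in the frame of jar_round between 0.09 and 0.098 m and contact force between the fingers and lid_round below 0.05 N); the robot touches nothing.
It fails at once if a jar is pushed more than 40 mm from its place or tipped (distance of any of jar_small, jar_square, jar_round, jar_oblong from where it was at the start of the episode above 0.04 m or angle between any of jar_small, jar_square, jar_round, jar_oblong's own z axis and vertical above 0.4 rad).
It fails at once if the drinking glass or the salt shaker is knocked over (angle between any of tumbler, shaker's own z axis and vertical above 0.5 rad).
It also fails if it takes over 102 s, if anything falls off the work surface, if the arm or the gripper's body presses on something with over 40 N, if the wrist force passes 120 N, or if a joint passes its speed limit or range.

## Working session

There is one attempt and no reset: what is moved stays moved. The work goes in short steps, Python scripts to look and compute and a shell command to move; the robot and the scene stay as the last step left them, time stands still between calls to the robot, and variables do not carry over. Pictures are saved under pics/ and viewed, at most 14 in all, crops included, and the job is handed in when it is done.

```bash
ls; mkdir -p pics; python3 - <<'E'
from plant import manip
import cv2
for n in("top","side"):
    c=manip.capture(n); cv2.imwrite(f"pics/{n}0.png",c["img"][:,:,::-1]); print({k:v for k,v in c.items() if k!="img"})
print(manip.get_obs())
E
```

```text
nudge.py
pics
plant.py
{'fx': 399.912266478812, 'fy': 399.912266478812, 'cx': 256.23578673517443, 'cy': 190.16261682326905, 'dist': array([-0.07746555,  0.        ,  0.        ,  0.        ,  0.        ]), 'cam_to_world': array([[ 4.18853652e-03, -9.97202935e-01,  7.46241371e-02,
         4.39957344e-01],
       [-9.99991196e-01, -4.19585227e-03,  5.87403588e-05,
         9.34103559e-02],
       [ 2.54535797e-04, -7.46237262e-02, -9.97211730e-01,
         9.33733334e-01],
       [ 0.00000000e+00,  0.00000000e+00,  0.00000000e+00,
         1.00000000e+00]])}
{'fx': 354.3400286531139, 'fy': 354.3400286531139, 'cx': 251.6522270487155, 'cy': 199.73548711801612, 'dist': array([0.02098567, 0.        , 0.        , 0.        , 0.        ]), 'cam_to_world': array([[-0.95484139, -0.19049385,  0.22801318,  0.30595888],
       [-0.29690984,  0.64034835, -0.7083774 ,  0.74856384],
       [-0.01106633, -0.74408742, -0.6679906 ,  0.67861652],
       [ 0.        ,  0.        ,  0.        ,  1.        ]])}
{'t': 0.1, 'joints': array([ 1.23952902,  0.41790782, -0.0102915 ,  1.61409696,  0.0047179 ,
        1.11067863, -0.05302853]), 'qvel': array([ 1.60032544e-04,  4.08471588e-04,  8.35005373e-04, -2.26723702e-03,
       -9.11571485e-06,  8.96662665e-05,  7.31476514e-05]), 'joint_efforts': array([ 1.55810587e-03, -8.65815926e+01,  6.79833535e-01, -4.35636950e+01,
        1.91631541e-02,  4.86444536e-03,  6.02719206e-05]), 'eef_pos': array([ 0.17847637, -0.59866419,  0.23073407]), 'orientation': array([ 9.89524242e-01,  1.44365821e-01, -1.28532759e-04, -5.18232015e-04]), 'contact_force': array([ 0.31700251,  0.25314798, -0.37857914]), 'ft_torque': array([ 0.00864132,  0.00832809, -0.05336706]), 'grip_force': 0.0, 'opening': 0.08547218815693236}
```
View pics/top0.png

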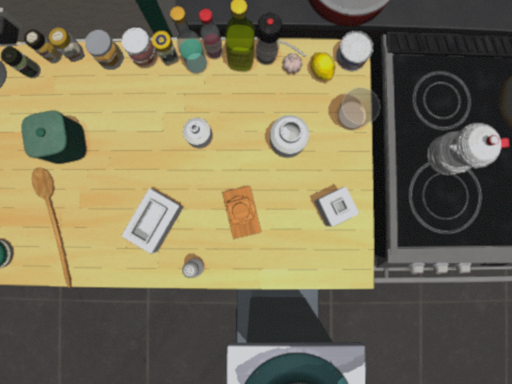

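View pics/side0.png

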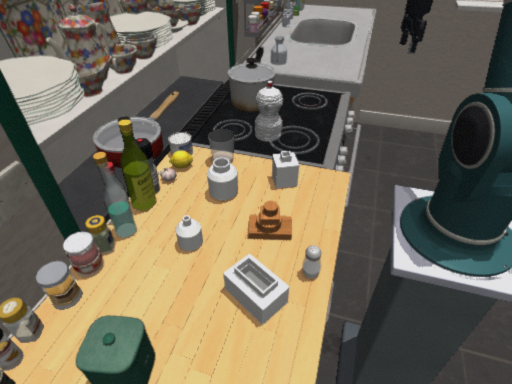

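The top view shows the small jar near (198,131), the round jar at (290,134), the square jar at (340,206), the oblong jar at (153,218), the pile at (241,210), the shaker at (192,268) and the tumbler at (355,108). I'll zoom in for edges.

```bash
cat > h.py <<'E'
import numpy as np, cv2
from plant import manip
from scipy.spatial.transform import Rotation as R
def K(c): return np.array([[c["fx"],0,c["cx"]],[0,c["fy"],c["cy"]],[0,0,1]])
def px2w(c,uv,z):
    uv=np.array(uv,float).reshape(-1,1,2)
    n=cv2.undistortPoints(uv,K(c),c["dist"]).reshape(-1,2)
    T=c["cam_to_world"]; d=np.c_[n,np.ones(len(n))]@T[:3,:3].T
    s=(z-T[2,3])/d[:,2]
    return T[:3,3]+d*s[:,None]
def w2px(c,P):
    T=np.linalg.inv(c["cam_to_world"])
    return cv2.projectPoints(np.array(P,float).reshape(-1,3),cv2.Rodrigues(T[:3,:3])[0],T[:3,3],K(c),c["dist"])[0].reshape(-1,2)
def rect(x,y,z,a,w,h):
    p=np.array([[-w,-h],[w,-h],[w,h],[-w,h]])/2; ca,sa=np.cos(a),np.sin(a)
    return np.c_[p@np.array([[ca,sa],[-sa,ca]])+[x,y],np.full(4,z)]
def circ(x,y,z,d):
    t=np.linspace(0,2*np.pi,48); return np.c_[x+d/2*np.cos(t),y+d/2*np.sin(t),np.full(48,z)]
def overlay(c,shapes,box,s,fn):
    x0,y0,x1,y1=box
    im=cv2.resize(c["img"][y0:y1,x0:x1,::-1],None,fx=s,fy=s,interpolation=cv2.INTER_CUBIC)
    for S,col in shapes:
        p=(w2px(c,S)-[x0,y0]+.5)*s
        cv2.polylines(im,[np.round(p*8).astype(int)],True,col,1,cv2.LINE_AA,3)
    cv2.imwrite(fn,im)
def to(xyz,yaw=None):
    "shift in tool axes and turn needed from measured pose, TCP target (pointing down), yaw= direction of tool y in world mod pi"
    o=manip.get_obs(); Rt=R.from_quat(o["orientation"]); d=Rt.inv().apply(np.array(xyz)-o["eef_pos"])
    y=Rt.as_matrix()[:,1]; cur=np.arctan2(y[1],y[0]); out=[round(v,4) for v in d]
    if yaw is not None:
        dy=(yaw-cur+np.pi/2)%np.pi-np.pi/2
        out+=["rz",round(-dy,3)]
    print(out,"q7",o["joints"][6].round(2),"yaw",round(cur,3),"tcp",o["eef_pos"].round(4),"F",o["contact_force"].round(1),"op",round(o["opening"],4),"t",o["t"])
E
python3 - <<'E'
from h import *
c=manip.capture("top")
def f(n,uv,z): print(n,px2w(c,uv,z).round(4)[:,:2].tolist())
overlay(c,[],(110,95,390,285),2.85,"pics/topz.png")
f("small",[198,127],.09);f("round",[291,130],.11);f("sq",[341,206],.1);f("obl",[152,219],.08);f("pile",[241,210],.088);f("shaker",[191,270],.09);f("tumb",[358,106],.09)
E
```

```text
small [[0.6387, 0.2192]]
round [[0.6282, 0.0212]]
sq [[0.4699, -0.084]]
obl [[0.441, 0.3164]]
pile [[0.4611, 0.1255]]
shaker [[0.3348, 0.2294]]
tumb [[0.6871, -0.1265]]
```

View pics/topz.png

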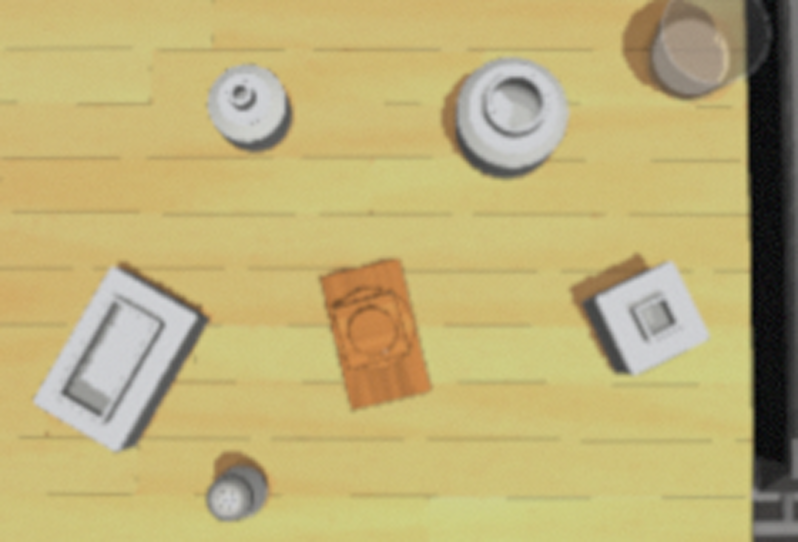

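```bash
cat > ov.py <<'E'
from h import *
c=manip.capture("top"); s=manip.capture("side")
z=lambda u,v:(u/2.85+110-.5,v/2.85+95-.5)
P={}
for n,uv,h in [("js",(241,96),.09),("jr",(515,105),.11),("jq",(656,317),.1),("jo",(112,353),.08),("ls",(375,331),.088),("lq",(374,331),.066),("lr",(375,325),.044),("lo",(376,334),.022)]:
    P[n]=px2w(c,[z(*uv)],h)[0]
    print(n,P[n].round(4))
g,b,r=(0,255,0),(255,0,0),(0,0,255)
X=lambda n:P[n][:3]
S=[(circ(*X("js"),.019),g),(circ(*X("jr"),.046),g),(rect(*X("jq"),.42,.028,.028),g),(rect(*X("jo"),-.533,.088,.044),g),
(circ(*P["js"][:2],.07,.062),b),(rect(*P["jq"][:2],.08,.42,.066,.066),b),(rect(*P["jo"][:2],.06,-.533,.122,.078),b),(circ(*P["jr"][:2],.09,.086),b),
(circ(*X("ls"),.036),b),(rect(*X("lq"),.276,.048,.048),g),(circ(*X("lr"),.064),r),(rect(*X("lo"),.236,.11,.066),b)]
overlay(c,S,(110,95,390,285),2.85,"pics/ovt.png")
overlay(s,S,(160,130,360,330),3,"pics/ovs.png")
E
python3 ov.py
```

```text
js [0.6361 0.2276 0.09  ]
jr [0.6254 0.0229 0.11  ]
jq [ 0.4704 -0.0812  0.1   ]
jo [0.4423 0.3234 0.08  ]
ls [0.4597 0.1253 0.088 ]
lq [0.4602 0.1269 0.066 ]
lr [0.4654 0.127  0.044 ]
lo [0.4589 0.127  0.022 ]
```

View pics/ovt.png

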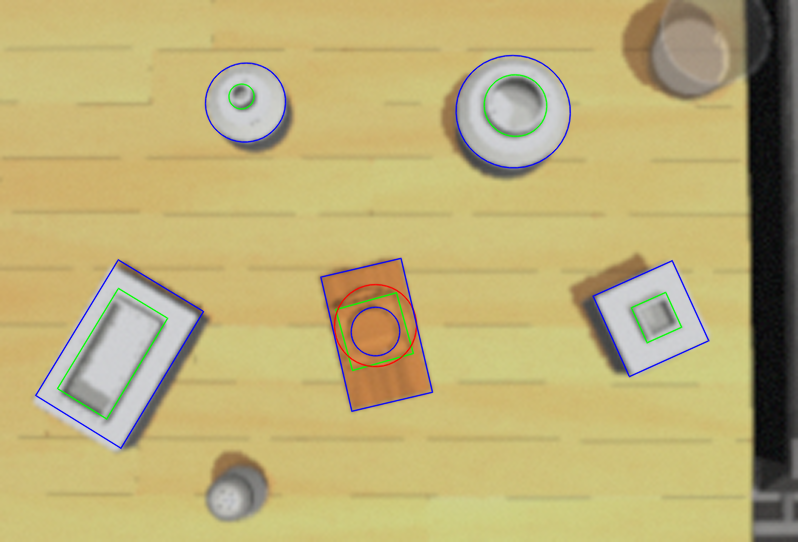

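View pics/ovs.png

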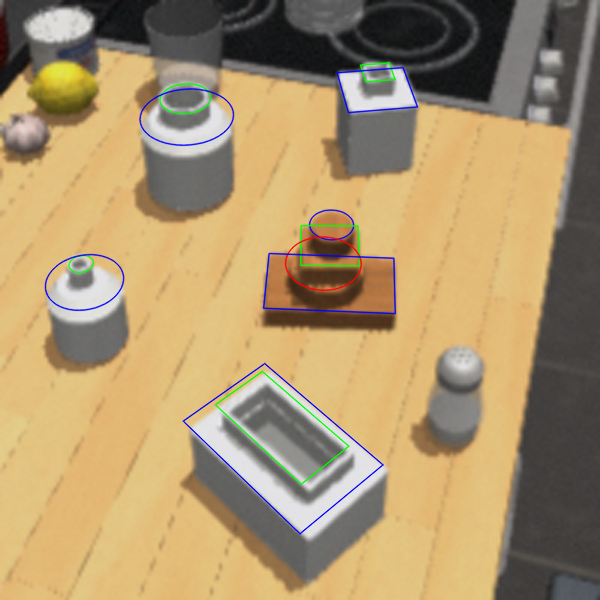

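The overlays fit to within a few pixels; only the oblong jar neck is about 3 mm too far out in the side view. I'll start with the small lid and re-measure the others later.

```bash
python3 -c "
from h import *
to([.46,.1255,.2],1.85)
to([.36,-.33,.24],1.85)"
```

```text
[np.float64(0.4767), np.float64(-0.6136), np.float64(0.0313), 'rz', np.float64(0.011)] q7 -0.05 yaw -1.281 tcp [ 0.1785 -0.5988  0.231 ] F [-0.1 -0.2  0.8] op 0.0854 t 0.25
[np.float64(0.2507), np.float64(-0.2057), np.float64(-0.0089), 'rz', np.float64(0.011)] q7 -0.05 yaw -1.281 tcp [ 0.1785 -0.5988  0.231 ] F [-0.1 -0.2  0.8] op 0.0854 t 0.25
```

```bash
python3 nudge.py '0.25 -0.2 0 0 0 0;0.25 -0.2 0 0 0 0;0.25 -0.2 0 0 0 0;0.25 -0.2 0 0 0 0;0.25 -0.2 0 0 0 0' 0.06; python3 -c "
from h import *
to([.46,.1255,.2],1.85)"
```

```text
t: 0.88
eef_pos: [0.3575, -0.3403, 0.2315]
orientation: [0.99, 0.144, 0.0, 0.0]
contact_force: [1.1, -1.1, -0.5]
opening: 0.0599
grip_force: 0.0
[np.float64(0.2313), np.float64(-0.4172), np.float64(0.0313), 'rz', np.float64(0.011)] q7 -0.62 yaw -1.281 tcp [ 0.3575 -0.3403  0.2315] F [ 1.1 -1.1 -0.5] op 0.0599 t 0.875
```

```bash
python3 nudge.py '0.23 -0.415 0.03 0 0 0;0.23 -0.415 0.03 0 0 0;0.23 -0.415 0.03 0 0 0;0.23 -0.415 0.03 0 0 0;0.23 -0.415 0.03 0 0 0' >/dev/null; python3 -c "
from h import *
to([.46,.1255,.2],1.85)"
```

```text
[np.float64(0.0808), np.float64(-0.1441), np.float64(0.0117), 'rz', np.float64(0.01)] q7 -1.32 yaw -1.281 tcp [ 0.4237 -0.0356  0.2118] F [ 1.4 -0.2  0.7] op 0.0599 t 1.5
```

```bash
python3 nudge.py '0.081 -0.144 0.012 0 0 0.01;0.081 -0.144 0.012 0 0 0.01;0.081 -0.144 0.012 0 0 0.01;0.081 -0.144 0.012 0 0 0.01;0.081 -0.144 0.012 0 0 0.01' >/dev/null; python3 -c "
from h import *
to([.4597,.1253,.068],1.85)"
```

```text
[np.float64(0.0005), np.float64(-0.0022), np.float64(0.1314), 'rz', np.float64(0.0)] q7 -1.76 yaw -1.291 tcp [0.4599 0.1231 0.1994] F [ 0.5  0.5 -0. ] op 0.06 t 2.125
```

```bash
python3 nudge.py '0 -0.001 0.06 0 0 0;0 -0.001 0.1 0 0 0;0 -0.001 0.12 0 0 0;0 -0.001 0.131 0 0 0;0 -0.001 0.131 0 0 0'; python3 -c "
from h import *
to([.4597,.1253,.068],1.85)
s=manip.capture('side')
overlay(s,[],(210,160,330,260),6,'pics/s1.png')"
```

```text
t: 2.75
eef_pos: [0.4598, 0.1239, 0.0686]
orientation: [0.99, 0.139, -0.0, 0.0]
contact_force: [0.5, 0.5, -0.2]
opening: 0.0603
grip_force: 0.0
[np.float64(0.0003), np.float64(-0.0013), np.float64(0.0006), 'rz', np.float64(-0.0)] q7 -1.92 yaw -1.292 tcp [0.4598 0.1239 0.0686] F [ 0.5  0.5 -0.2] op 0.0603 t 2.75
```

View pics/s1.png

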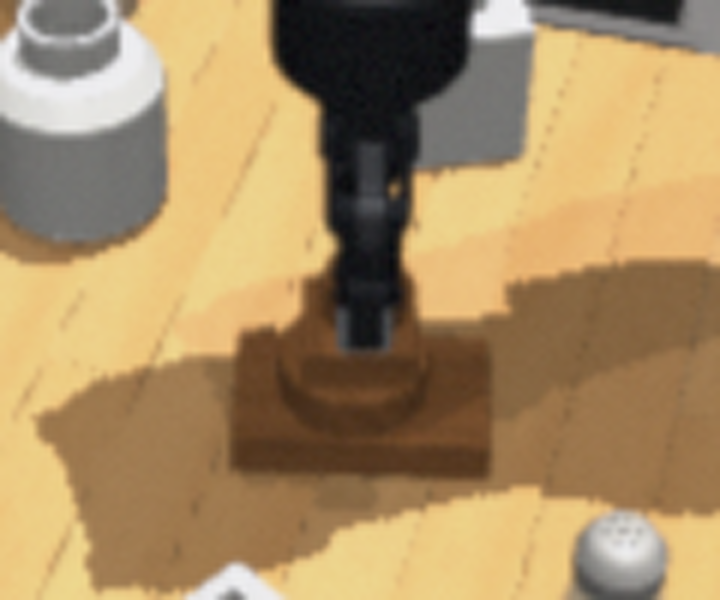

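The near finger at (364,330) straddles the small lid, with its tip just above the square lid's top face. I'll close, then lift.

```bash
python3 nudge.py '0 0 0 0 0 0;0 0 0 0 0 0;0 0 0 0 0 0;0 0 0 0 0 0;0 0 0 0 0 0' 0.02; python3 nudge.py '0 0 -0.02 0 0 0;0 0 -0.06 0 0 0;0 0 -0.12 0 0 0;0 0 -0.12 0 0 0'; python3 -c "
from h import *
to([.636,.2275,.15])"
```

```text
t: 3.42
eef_pos: [0.4604, 0.1246, 0.0696]
orientation: [0.99, 0.139, 0.001, 0.0]
contact_force: [-2.8, -1.1, 12.6]
opening: 0.0336
grip_force: 58.4
t: 3.92
eef_pos: [0.4617, 0.1251, 0.1928]
orientation: [0.99, 0.139, 0.004, 0.0]
contact_force: [0.5, 0.6, -1.3]
opening: 0.0338
grip_force: 59.9
[np.float64(0.1955), np.float64(-0.0503), np.float64(0.0441)] q7 -1.78 yaw -1.291 tcp [0.4617 0.1251 0.1928] F [ 0.5  0.6 -1.3] op 0.0338 t 3.925
```

```bash
python3 nudge.py '0.195 -0.05 0.03 0 0 0;0.195 -0.05 0.03 0 0 0;0.195 -0.05 0.03 0 0 0;0.195 -0.05 0.03 0 0 0;0.195 -0.05 0.03 0 0 0'; python3 nudge.py '0 0 0 0 0 0'; python3 -c "
from h import *
to([.636,.2275,.0785])
s=manip.capture('side');c=manip.capture('top')
overlay(s,[],(150,150,270,270),5,'pics/s2.png')"
```

```text
t: 4.55
eef_pos: [0.6332, 0.2271, 0.1573]
orientation: [0.99, 0.14, -0.001, -0.0]
contact_force: [-0.7, -0.6, 0.3]
opening: 0.0338
grip_force: 59.9
t: 4.68
eef_pos: [0.6327, 0.226, 0.1586]
orientation: [0.99, 0.139, -0.0, 0.0]
contact_force: [0.5, -0.3, -1.3]
opening: 0.0335
grip_force: 59.9
[np.float64(0.0036), np.float64(-0.0006), np.float64(0.0801)] q7 -1.93 yaw -1.291 tcp [0.6327 0.226  0.1586] F [ 0.5 -0.3 -1.3] op 0.0335 t 4.675
```

View pics/s2.png

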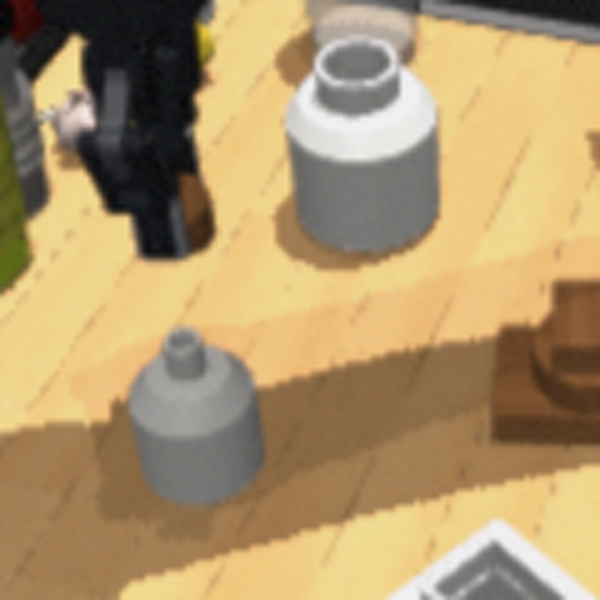

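```bash
python3 nudge.py '0.003 -0.001 0.04 0 0 0;0.003 -0.001 0.054 0 0 0;0.003 -0.001 0.054 0 0 0'; python3 -c "
from h import *
s=manip.capture('side');print(px2w(s,[[186,217.5]],.09))
to([.636,.2275,.0785])"
```

```text
t: 5.15
eef_pos: [0.6355, 0.2279, 0.1043]
orientation: [0.99, 0.139, -0.001, 0.0]
contact_force: [0.4, 0.8, 0.1]
opening: 0.0333
grip_force: 59.9
[[0.63679408 0.22848984 0.09      ]]
[np.float64(-0.0002), np.float64(0.0007), np.float64(0.0268)] q7 -1.96 yaw -1.291 tcp [0.636  0.2282 0.1053] F [0.9 0.2 0.2] op 0.0335 t 5.2
```

Both cameras agree to 1 mm, so I'll go down, watching the force.

```bash
python3 nudge.py '0 0 0.008 0 0 0;0 0 0.016 0 0 0;0 0 0.022 0 0 0;0 0 0.025 0 0 0;0 0 0.025 0 0 0'; python3 -c "
from h import *
to([.636,.2275,.0785])"
```

```text
t: 5.82
eef_pos: [0.6359, 0.2284, 0.0794]
orientation: [0.99, 0.139, -0.0, -0.0]
contact_force: [0.0, 0.5, 0.6]
opening: 0.0337
grip_force: 59.9
[np.float64(-0.0001), np.float64(0.0009), np.float64(0.0009)] q7 -1.97 yaw -1.291 tcp [0.6359 0.2284 0.0794] F [0.  0.5 0.6] op 0.0337 t 5.825
```

```bash
python3 nudge.py '0 0 0.001 0 0 0;0 0 0.002 0 0 0;0 0 0.002 0 0 0'
```

```text
t: 6.2
eef_pos: [0.6361, 0.2284, 0.0778]
orientation: [0.99, 0.139, 0.0, -0.0]
contact_force: [0.8, 0.8, 1.3]
opening: 0.0337
grip_force: 60.2
```

```bash
python3 nudge.py '0 0 0.001 0 0 0;0 0 0.002 0 0 0;0 0 0.002 0 0 0'
```

```text
t: 6.58
eef_pos: [0.6369, 0.2287, 0.0777]
orientation: [0.99, 0.139, 0.001, -0.0]
contact_force: [-5.4, -3.0, 24.7]
opening: 0.0335
grip_force: 62.9
```

Seated at TCP z 0.0777, as expected. I'll relieve the press, release and rise.

```bash
python3 nudge.py '0 0 -0.002 0 0 0;0 0 -0.002 0 0 0'; python3 nudge.py '0 0 0 0 0 0;0 0 0 0 0 0;0 0 0 0 0 0;0 0 0 0 0 0' 0.065; python3 nudge.py '0 0 -0.02 0 0 0;0 0 -0.06 0 0 0;0 0 -0.11 0 0 0;0 0 -0.11 0 0 0' ; python3 nudge.py '-0.2 0.05 -0.11 0 0 0;-0.2 0.05 -0.11 0 0 0;-0.2 0.05 -0.11 0 0 0;-0.2 0.05 -0.11 0 0 0;-0.2 0.05 -0.11 0 0 0'; python3 -c "
from h import *
s=manip.capture('side');c=manip.capture('top')
cv2.imwrite('pics/a3.png',np.hstack([cv2.resize(s['img'][160:260,160:310,::-1],(400,400),interpolation=2)*0+0,cv2.resize(s['img'][160:260,160:260,::-1],(400,400),interpolation=2)])[:,400:])
overlay(s,[(circ(.636,.228,.096,.036),(0,255,0)),(rect(.4602,.1269,.066,.276,.048,.048),(0,255,0)),(circ(.463,.127,.044,.064),(0,0,255))],(160,150,310,260),5,'pics/s3.png')
to([.46,.127,.2])"
```

```text
t: 6.82
eef_pos: [0.6361, 0.2283, 0.0777]
orientation: [0.99, 0.139, 0.0, -0.0]
contact_force: [0.1, -1.0, 6.9]
opening: 0.0335
grip_force: 60.6
t: 7.32
eef_pos: [0.6359, 0.2283, 0.0775]
orientation: [0.99, 0.139, -0.0, -0.0]
contact_force: [0.4, -0.1, -0.1]
opening: 0.0649
grip_force: 0.0
t: 7.82
eef_pos: [0.6377, 0.2294, 0.1932]
orientation: [0.99, 0.139, 0.004, -0.001]
contact_force: [0.2, 0.2, -1.0]
opening: 0.0651
grip_force: 0.0
t: 8.45
eef_pos: [0.4566, 0.1239, 0.2998]
orientation: [0.99, 0.139, 0.002, 0.001]
contact_force: [0.9, -0.8, -0.0]
opening: 0.065
grip_force: 0.0
[np.float64(0.0027), np.float64(-0.0015), np.float64(0.0981)] q7 -1.69 yaw -1.291 tcp [0.4577 0.1249 0.2981] F [ 0.1  0.4 -0.8] op 0.0649 t 8.55
```

View pics/s3.png

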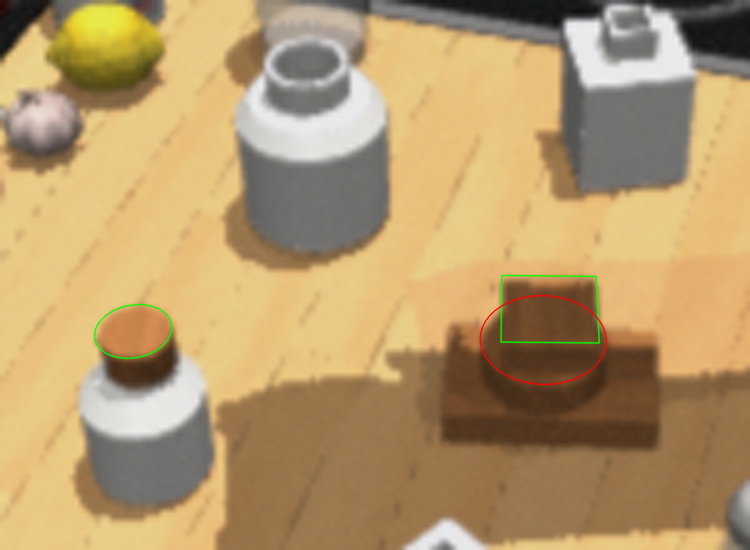

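The small lid sits level on its jar at (135,330), and the square lid is still where I measured it, at (550,310). Next is the square lid.

```bash
python3 nudge.py '0.001 -0.001 0.06 0 0 0;0.001 -0.001 0.12 0 0 0;0.001 -0.001 0.18 0 0 0;0.001 -0.001 0.22 0 0 0;0.001 -0.001 0.24 0 0 0' 0.07;python3 -c "
from h import *
to([.4603,.127,.047],1.847)"
```

```text
t: 9.18
eef_pos: [0.457, 0.127, 0.0544]
orientation: [0.99, 0.14, -0.002, -0.001]
contact_force: [0.1, -0.5, 0.8]
opening: 0.0698
grip_force: 0.0
[np.float64(0.0032), np.float64(0.0009), np.float64(0.0074), 'rz', np.float64(0.005)] q7 -1.96 yaw -1.29 tcp [0.457  0.127  0.0544] F [ 0.1 -0.5  0.8] op 0.0698 t 9.175
```

```bash
python3 nudge.py '0.001 0 0 0 0 0;0.001 0 0 0 0 0';python3 -c "
from h import *
to([.4603,.127,.047],1.847)"
```

```text
t: 9.43
eef_pos: [0.4597, 0.1272, 0.0579]
orientation: [0.99, 0.14, 0.0, -0.0]
contact_force: [0.8, 0.3, 0.3]
opening: 0.0699
grip_force: 0.0
[np.float64(0.0006), np.float64(0.0003), np.float64(0.0109), 'rz', np.float64(0.004)] q7 -1.96 yaw -1.29 tcp [0.4597 0.1272 0.0579] F [0.8 0.3 0.3] op 0.0699 t 9.425
```

```bash
python3 nudge.py '0.001 0 0.006 0 0 0;0.001 0 0.011 0 0 0;0.001 0 0.011 0 0 0'; python3 nudge.py '0 0 0 0 0 0;0 0 0 0 0 0;0 0 0 0 0 0;0 0 0 0 0 0;0 0 0 0 0 0' 0.03;  python3 nudge.py '0 0 -0.02 0 0 0;0 0 -0.06 0 0 0;0 0 -0.12 0 0 0;0 0 -0.13 0 0 0;0 0 -0.13 0 0 0'; python3 -c "
from h import *
to([.47,-.081,.16],.42);to([.47,-.081,.16],.42+np.pi/2)"
```

```text
t: 9.8
eef_pos: [0.4601, 0.1267, 0.0464]
orientation: [0.99, 0.139, -0.0, 0.0]
contact_force: [-0.4, 0.2, -0.6]
opening: 0.0703
grip_force: 0.0
t: 10.42
eef_pos: [0.4603, 0.1269, 0.0471]
orientation: [0.99, 0.139, 0.0, 0.0]
contact_force: [-3.2, -0.7, 9.0]
opening: 0.047
grip_force: 60.2
t: 11.05
eef_pos: [0.4604, 0.1266, 0.1769]
orientation: [0.99, 0.139, 0.001, 0.0]
contact_force: [0.2, -0.1, -1.0]
opening: 0.0469
grip_force: 62.5
[np.float64(-0.048), np.float64(0.2022), np.float64(0.0169), 'rz', np.float64(1.43)] q7 -1.81 yaw -1.291 tcp [0.4604 0.1266 0.1769] F [ 0.2 -0.1 -1. ] op 0.0469 t 11.05
[np.float64(-0.048), np.float64(0.2022), np.float64(0.0169), 'rz', np.float64(-0.141)] q7 -1.81 yaw -1.291 tcp [0.4604 0.1266 0.1769] F [ 0.2 -0.1 -1. ] op 0.0469 t 11.05
```

```bash
python3 nudge.py '-0.048 0.202 0 0 0 -0.14;-0.048 0.202 0 0 0 -0.14;-0.048 0.202 0 0 0 -0.14;-0.048 0.202 0 0 0 -0.14;-0.048 0.202 0 0 0 -0.14'; python3 nudge.py '0 0 0.02 0 0 0;0 0 0.04 0 0 0;0 0 0.04 0 0 0'; python3 -c "
from h import *
to([.47,-.081,.115],.42+np.pi/2)
s=manip.capture('side')
overlay(s,[],(240,100,340,200),5,'pics/s4.png')"
```

```text
t: 11.68
eef_pos: [0.4689, -0.0823, 0.1749]
orientation: [0.978, 0.207, -0.001, -0.001]
contact_force: [0.2, 1.3, 0.1]
opening: 0.0467
grip_force: 62.5
t: 12.05
eef_pos: [0.4687, -0.0793, 0.1348]
orientation: [0.978, 0.209, -0.002, -0.001]
contact_force: [0.7, -0.3, 0.2]
opening: 0.0466
grip_force: 62.5
[np.float64(0.0006), np.float64(0.0021), np.float64(0.0198), 'rz', np.float64(0.001)] q7 -1.25 yaw -1.149 tcp [ 0.4687 -0.0793  0.1348] F [ 0.7 -0.3  0.2] op 0.0466 t 12.05
```

View pics/s4.png

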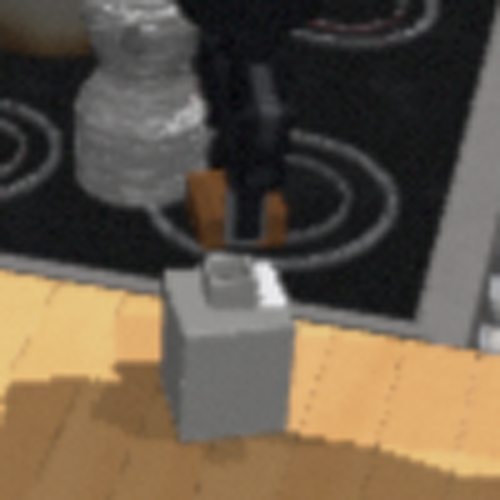

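The square lid hangs level above the neck at (228,268). Down to just above the rim, then seat it.

```bash
python3 nudge.py '0 0.002 0.01 0 0 0;0 0.002 0.02 0 0 0;0 0.002 0.02 0 0 0'; python3 -c "
from h import *
s=manip.capture('side');print(px2w(s,[[285.3,153]],.1))
to([.47,-.081,.0875],.42+np.pi/2)"
```

```text
t: 12.48
eef_pos: [0.4702, -0.0823, 0.1158]
orientation: [0.978, 0.208, -0.001, -0.0]
contact_force: [0.3, -0.2, -0.5]
opening: 0.0464
grip_force: 62.5
[[ 0.47064347 -0.08342148  0.1       ]]
[np.float64(0.0001), np.float64(-0.0014), np.float64(0.0288), 'rz', np.float64(-0.0)] q7 -1.27 yaw -1.151 tcp [ 0.4705 -0.0823  0.1163] F [-0.3  0.5  0.2] op 0.0469 t 12.525
```

Both agree (x 0.4705, y about -0.082). Lowering.

```bash
python3 nudge.py '0 0 0.008 0 0 0;0 0 0.016 0 0 0;0 0 0.022 0 0 0;0 0 0.026 0 0 0;0 0 0.026 0 0 0'; python3 nudge.py '0 0 0.001 0 0 0;0 0 0.002 0 0 0;0 0 0.003 0 0 0;0 0 0.003 0 0 0'
```

```text
t: 13.15
eef_pos: [0.4705, -0.0824, 0.0903]
orientation: [0.978, 0.208, -0.0, -0.0]
contact_force: [0.4, -0.5, -0.3]
opening: 0.0469
grip_force: 62.5
t: 13.65
eef_pos: [0.4706, -0.0824, 0.0875]
orientation: [0.978, 0.208, -0.0, -0.0]
contact_force: [0.5, 0.3, -0.2]
opening: 0.0466
grip_force: 62.5
```

```bash
python3 nudge.py '0 0 0.001 0 0 0;0 0 0.002 0 0 0;0 0 0.002 0 0 0'
```

```text
t: 14.02
eef_pos: [0.471, -0.0825, 0.087]
orientation: [0.978, 0.208, 0.0, 0.001]
contact_force: [-12.9, 1.8, 39.5]
opening: 0.0466
grip_force: 67.0
```

Contact at 0.087, which is the seated height. Release and go back up over the pile.

```bash
python3 nudge.py '0 0 -0.0015 0 0 0;0 0 -0.0015 0 0 0'; python3 nudge.py '0 0 0 0 0 0;0 0 0 0 0 0;0 0 0 0 0 0;0 0 0 0 0 0' 0.075; python3 nudge.py '0 0 -0.02 0 0 0;0 0 -0.06 0 0 0;0 0 -0.11 0 0 0;0 0 -0.11 0 0 0' ;python3 -c "
from h import *
to([.4625,.127,.25],1.807)
s=manip.capture('side');c=manip.capture('top')
a=dict(s);S=[(circ(.463,.127,.044,.064),(0,255,0)),(rect(.4705,-.0815,.106,.42,.048,.048),(0,255,0))]
overlay(s,S,(220,110,330,245),4,'pics/p1.png')
overlay(c,S,(205,170,285,250),6.75,'pics/p2.png')
cv2.imwrite('pics/s5.png',np.hstack([cv2.imread('pics/p1.png')[:540,:310*1],cv2.imread('pics/p2.png')[:,:480]]))"
```

```text
t: 14.28
eef_pos: [0.4707, -0.0825, 0.0871]
orientation: [0.978, 0.208, 0.0, 0.0]
contact_force: [-0.6, -0.2, -0.9]
opening: 0.047
grip_force: 62.6
t: 14.78
eef_pos: [0.4706, -0.0824, 0.087]
orientation: [0.978, 0.208, -0.0, -0.0]
contact_force: [-0.9, -1.6, 0.2]
opening: 0.0752
grip_force: 0.0
t: 15.28
eef_pos: [0.4723, -0.0827, 0.2002]
orientation: [0.978, 0.208, 0.002, 0.001]
contact_force: [-0.2, 0.4, -1.0]
opening: 0.0748
grip_force: 0.0
[np.float64(0.0767), np.float64(-0.1953), np.float64(-0.0502), 'rz', np.float64(0.183)] q7 -1.18 yaw -1.151 tcp [ 0.4723 -0.0827  0.2002] F [-0.2  0.4 -1. ] op 0.0748 t 15.275
```

View pics/s5.png

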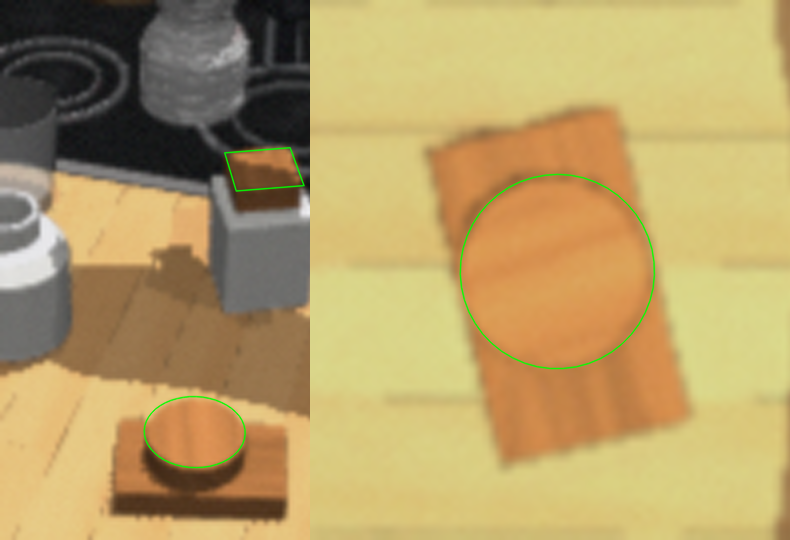

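The square lid is home and level, and the round lid lies exactly at (0.463, 0.127), where the green circle matches in both views. Now the round lid.

```bash
python3 nudge.py '0.077 -0.195 0 0 0 0.18;0.077 -0.195 0 0 0 0.18;0.077 -0.195 0 0 0 0.18;0.077 -0.195 0 0 0 0.18;0.077 -0.195 0 0 0 0.18' 0.085; python3 nudge.py '0 0 0.06 0 0 0;0 0 0.12 0 0 0;0 0 0.14 0 0 0;0 0 0.14 0 0 0';python3 -c "
from h import *
to([.463,.127,.024],1.81)"
```

```text
t: 16.0
eef_pos: [0.4605, 0.1292, 0.1961]
orientation: [0.993, 0.122, -0.001, -0.0]
contact_force: [-0.8, -1.2, -0.4]
opening: 0.0853
grip_force: 0.0
t: 16.5
eef_pos: [0.4602, 0.1261, 0.0553]
orientation: [0.993, 0.119, -0.002, 0.0]
contact_force: [0.1, 0.3, 0.4]
opening: 0.0854
grip_force: 0.0
[np.float64(0.0031), np.float64(-0.0002), np.float64(0.0313), 'rz', np.float64(0.0)] q7 -2.02 yaw -1.331 tcp [0.4602 0.1261 0.0553] F [0.1 0.3 0.4] op 0.0854 t 16.5
```

```bash
python3 nudge.py '0.002 -0.001 0.015 0 0 0;0.002 -0.001 0.025 0 0 0;0.002 -0.001 0.032 0 0 0;0.002 -0.001 0.032 0 0 0'; python3 nudge.py '0 0 0 0 0 0;0 0 0 0 0 0;0 0 0 0 0 0;0 0 0 0 0 0;0 0 0 0 0 0' 0.05;  python3 nudge.py '0 0 -0.02 0 0 0;0 0 -0.06 0 0 0;0 0 -0.12 0 0 0;0 0 -0.16 0 0 0;0 0 -0.16 0 0 0'; python3 -c "
from h import *
to([.6255,.0225,.16])"
```

```text
t: 17.0
eef_pos: [0.463, 0.1285, 0.0248]
orientation: [0.993, 0.12, -0.0, -0.0]
contact_force: [0.6, 0.2, -0.7]
opening: 0.085
grip_force: 0.0
t: 17.62
eef_pos: [0.4635, 0.1286, 0.026]
orientation: [0.993, 0.12, 0.0, 0.0]
contact_force: [-5.9, -1.5, 20.0]
opening: 0.0623
grip_force: 60.6
t: 18.25
eef_pos: [0.4646, 0.1287, 0.1879]
orientation: [0.993, 0.119, 0.003, 0.0]
contact_force: [-0.1, 0.2, -1.9]
opening: 0.0621
grip_force: 66.5
[np.float64(0.131), np.float64(0.1413), np.float64(0.0287)] q7 -1.86 yaw -1.331 tcp [0.4646 0.1287 0.1879] F [-0.1  0.2 -1.9] op 0.0621 t 18.25
```

```bash
python3 nudge.py '0.131 0.141 0 0 0 0;0.131 0.141 0 0 0 0;0.131 0.141 0 0 0 0;0.131 0.141 0 0 0 0;0.131 0.141 0 0 0 0'; python3 nudge.py '0 0 0.03 0 0 0;0 0 0.055 0 0 0;0 0 0.055 0 0 0'; python3 -c "
from h import *
to([.6255,.0225,.1])
s=manip.capture('side')
overlay(s,[(circ(.6255,.0225,.11,.046),(0,255,0))],(190,130,270,210),6,'pics/s6.png')"
```

```text
t: 18.88
eef_pos: [0.6234, 0.0229, 0.1839]
orientation: [0.993, 0.12, -0.001, -0.0]
contact_force: [-0.7, -0.5, -0.7]
opening: 0.0619
grip_force: 66.5
t: 19.25
eef_pos: [0.6222, 0.0235, 0.1287]
orientation: [0.993, 0.12, -0.002, -0.0]
contact_force: [0.8, 0.8, 0.4]
opening: 0.0618
grip_force: 66.5
[np.float64(0.0031), np.float64(0.0018), np.float64(0.0287)] q7 -1.7 yaw -1.329 tcp [0.6222 0.0235 0.1287] F [0.8 0.8 0.4] op 0.0618 t 19.25
```

View pics/s6.png

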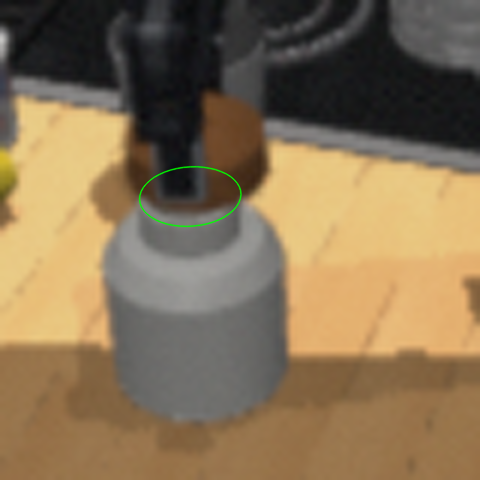

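The lid is over the neck (circle at (190,196) matches the rim). Down with a small correction.

```bash
python3 nudge.py '0.002 0.001 0.005 0 0 0;0.002 0.001 0.01 0 0 0;0.002 0.001 0.01 0 0 0'; python3 -c "
from h import *
to([.6255,.0225,.1])"
```

```text
t: 19.68
eef_pos: [0.626, 0.0221, 0.1199]
orientation: [0.993, 0.12, -0.0, -0.0]
contact_force: [0.4, 0.0, -0.1]
opening: 0.0619
grip_force: 66.5
[np.float64(-0.0004), np.float64(-0.0005), np.float64(0.0199)] q7 -1.7 yaw -1.331 tcp [0.626  0.0221 0.1199] F [ 0.4  0.  -0.1] op 0.0619 t 19.675
```

```bash
python3 nudge.py '0 0 0.006 0 0 0;0 0 0.012 0 0 0;0 0 0.017 0 0 0;0 0 0.019 0 0 0;0 0 0.02 0 0 0'; python3 nudge.py '0 0 0.001 0 0 0;0 0 0.002 0 0 0;0 0 0.002 0 0 0'
```

```text
t: 20.3
eef_pos: [0.6261, 0.0222, 0.1]
orientation: [0.993, 0.12, -0.0, -0.0]
contact_force: [-0.9, -0.5, -0.6]
opening: 0.062
grip_force: 66.5
t: 20.68
eef_pos: [0.6263, 0.0221, 0.0983]
orientation: [0.993, 0.12, 0.0, 0.0]
contact_force: [-0.0, -0.2, 1.5]
opening: 0.0619
grip_force: 66.8
```

```bash
python3 nudge.py '0 0 0.001 0 0 0;0 0 0.001 0 0 0'; python3 nudge.py '0 0 -0.001 0 0 0;0 0 -0.001 0 0 0'; python3 nudge.py '0 0 0 0 0 0;0 0 0 0 0 0;0 0 0 0 0 0;0 0 0 0 0 0' 0.085; python3 nudge.py '0 0 -0.02 0 0 0;0 0 -0.06 0 0 0;0 0 -0.11 0 0 0;0 0 -0.11 0 0 0' ;python3 -c "
from h import *
to([.459,.127,.2],1.809)
s=manip.capture('side');c=manip.capture('top')
S=[(circ(.6255,.0225,.116,.064),(0,255,0)),(rect(.459,.127,.022,.238,.11,.066),(0,255,0)),(rect(.440,.3235,.08,-.533,.088,.044),(0,255,0)),(rect(.440,.3235,.06,-.533,.122,.078),(255,0,0))]
overlay(s,S,(190,130,310,330),3,'pics/p1.png')
overlay(c,S,(115,180,285,265),4,'pics/p2.png')
a,b=cv2.imread('pics/p1.png'),cv2.imread('pics/p2.png')[:,:430]
print(a.shape,b.shape)
cv2.imwrite('pics/s7.png',np.hstack([a,np.vstack([b,np.zeros((a.shape[0]-b.shape[0],b.shape[1],3),np.uint8)])]))"
```

```text
t: 20.92
eef_pos: [0.6266, 0.0222, 0.0982]
orientation: [0.993, 0.12, 0.001, 0.0]
contact_force: [-5.6, 0.1, 16.5]
opening: 0.0618
grip_force: 68.3
t: 21.18
eef_pos: [0.6262, 0.0221, 0.0983]
orientation: [0.993, 0.12, 0.0, -0.0]
contact_force: [-2.1, -1.1, 4.8]
opening: 0.0622
grip_force: 67.1
t: 21.68
eef_pos: [0.6261, 0.0221, 0.098]
orientation: [0.993, 0.12, -0.0, -0.0]
contact_force: [-0.5, 0.4, 0.2]
opening: 0.0854
grip_force: 0.0
t: 22.18
eef_pos: [0.6279, 0.0226, 0.2133]
orientation: [0.993, 0.12, 0.003, 0.0]
contact_force: [-0.4, -0.8, -0.1]
opening: 0.0852
grip_force: 0.0
[np.float64(-0.1394), np.float64(-0.1415), np.float64(0.0122), 'rz', np.float64(0.002)] q7 -1.65 yaw -1.331 tcp [0.6279 0.0226 0.2133] F [-0.4 -0.8 -0.1] op 0.0852 t 22.175
(600, 360, 3) (340, 430, 3)
```

View pics/s7.png

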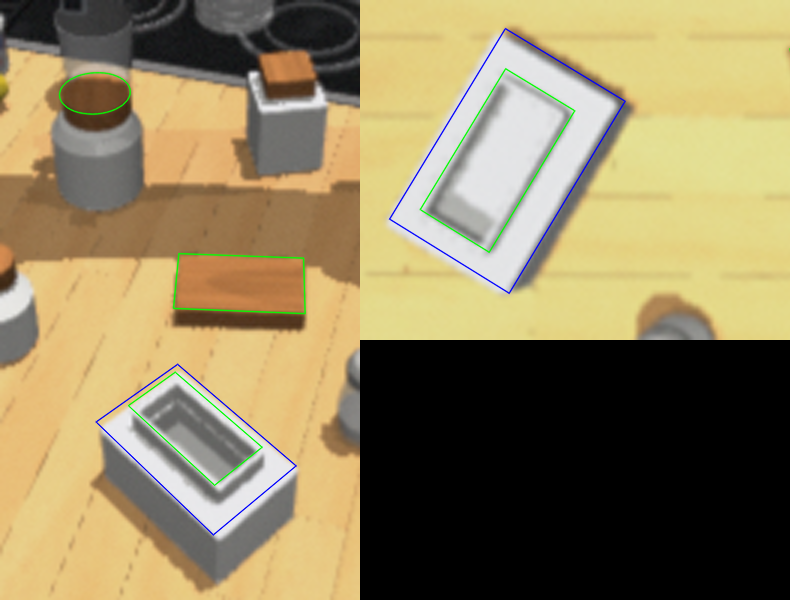

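The round lid is home. The oblong lid outline fits at (0.459, 0.127), and the oblong jar fits at (0.440, 0.324). Now the last lid.

```bash
python3 nudge.py '-0.139 -0.141 0 0 0 0;-0.139 -0.141 0 0 0 0;-0.139 -0.141 0 0 0 0;-0.139 -0.141 0 0 0 0;-0.139 -0.141 0 0 0 0'; python3 nudge.py '0 0 0.06 0 0 0;0 0 0.12 0 0 0;0 0 0.17 0 0 0;0 0 0.17 0 0 0;0 0 0.17 0 0 0';python3 -c "
from h import *
to([.459,.127,.004],1.809)"
```

```text
t: 22.9
eef_pos: [0.4574, 0.126, 0.208]
orientation: [0.993, 0.12, -0.0, 0.0]
contact_force: [0.6, -1.0, 0.8]
opening: 0.0848
grip_force: 0.0
t: 23.52
eef_pos: [0.4587, 0.1262, 0.0393]
orientation: [0.993, 0.119, 0.0, -0.0]
contact_force: [0.1, 0.5, 0.3]
opening: 0.0851
grip_force: 0.0
[np.float64(0.0004), np.float64(-0.0007), np.float64(0.0353), 'rz', np.float64(0.001)] q7 -2.06 yaw -1.332 tcp [0.4587 0.1262 0.0393] F [0.1 0.5 0.3] op 0.0851 t 23.525
```

```bash
python3 nudge.py '0 -0.001 0.015 0 0 0;0 -0.001 0.025 0 0 0;0 -0.001 0.035 0 0 0;0 -0.001 0.035 0 0 0'; python3 nudge.py '0 0 0 0 0 0;0 0 0 0 0 0;0 0 0 0 0 0;0 0 0 0 0 0;0 0 0 0 0 0' 0.05;  python3 nudge.py '0 0 -0.02 0 0 0;0 0 -0.06 0 0 0;0 0 -0.12 0 0 0;0 0 -0.16 0 0 0;0 0 -0.16 0 0 0'; python3 -c "
from h import *
to([.440,.324,.13],-.533+np.pi/2)"
```

```text
t: 24.02
eef_pos: [0.457, 0.127, 0.0025]
orientation: [0.993, 0.12, -0.001, 0.0]
contact_force: [-0.2, -0.3, 0.9]
opening: 0.0852
grip_force: 0.0
t: 24.65
eef_pos: [0.4576, 0.1271, 0.0037]
orientation: [0.993, 0.12, 0.0, 0.0]
contact_force: [-4.3, 0.5, 10.7]
opening: 0.0647
grip_force: 64.0
t: 25.28
eef_pos: [0.4587, 0.1272, 0.1658]
orientation: [0.993, 0.119, 0.003, 0.0]
contact_force: [-0.5, -1.1, -1.6]
opening: 0.0641
grip_force: 68.6
[np.float64(0.0283), np.float64(-0.1956), np.float64(0.0357), 'rz', np.float64(0.772)] q7 -1.89 yaw -1.331 tcp [0.4587 0.1272 0.1658] F [-0.5 -1.1 -1.6] op 0.0641 t 25.275
```

The third-joint-7 budget would run out with +0.77 (limit -2.82), so I take the half turn the other way (-2.37); the lid is symmetric.

```bash
r='0 0 -0.01 0 0 -0.79'; python3 nudge.py '0 0 -0.01 0 0 -0.79;0 0 -0.01 0 0 -0.79;0 0 -0.01 0 0 -0.79;0 0 -0.01 0 0 -0.79;0 0 -0.01 0 0 -0.79' >/dev/null; python3 nudge.py '0 0 0 0 0 -0.79;0 0 0 0 0 -0.79;0 0 0 0 0 -0.79;0 0 0 0 0 -0.79;0 0 0 0 0 -0.79'>/dev/null; python3 nudge.py '0 0 0 0 0 -0.79;0 0 0 0 0 -0.79;0 0 0 0 0 -0.79;0 0 0 0 0 -0.79;0 0 0 0 0 -0.79'; python3 -c "
from h import *
to([.440,.324,.13],-.533+np.pi/2)"
```

```text
t: 27.15
eef_pos: [0.4572, 0.127, 0.1727]
orientation: [0.264, 0.964, 0.0, -0.001]
contact_force: [-0.5, 0.6, -1.8]
opening: 0.0645
grip_force: 68.5
[np.float64(0.1151), np.float64(0.1607), np.float64(0.0428), 'rz', np.float64(-0.002)] q7 0.22 yaw 1.036 tcp [0.4572 0.127  0.1727] F [-0.5  0.6 -1.8] op 0.0645 t 27.15
```

```bash
python3 nudge.py '0.114 0.161 0 0 0 0;0.114 0.161 0 0 0 0;0.114 0.161 0 0 0 0;0.114 0.161 0 0 0 0;0.114 0.161 0 0 0 0'; python3 nudge.py '0 0 0.04 0 0 0;0 0 0.06 0 0 0;0 0 0.06 0 0 0';python3 nudge.py '0 0 0 0 0 0'; python3 -c "
from h import *
to([.440,.324,.067],-.533+np.pi/2)
s=manip.capture('side');c=manip.capture('top')
z=manip.get_obs()['eef_pos'][2]-.0037
S=[(rect(.440,.324,z+.022,-.533,.11,.066),(0,255,0))]
overlay(s,S,(200,200,310,330),3,'pics/p1.png')
overlay(c,S,(115,170,225,270),4,'pics/p2.png')
a,b=cv2.imread('pics/p1.png'),cv2.imread('pics/p2.png')[:390]
cv2.imwrite('pics/s8.png',np.hstack([a,b]))"
```

```text
t: 27.78
eef_pos: [0.4403, 0.324, 0.1728]
orientation: [0.264, 0.965, -0.0, -0.0]
contact_force: [-0.7, -0.5, -1.9]
opening: 0.064
grip_force: 68.5
t: 28.15
eef_pos: [0.4407, 0.3223, 0.1123]
orientation: [0.264, 0.965, -0.001, -0.001]
contact_force: [0.4, 0.2, -1.6]
opening: 0.0645
grip_force: 68.4
t: 28.28
eef_pos: [0.4412, 0.3236, 0.1141]
orientation: [0.263, 0.965, 0.0, 0.0]
contact_force: [-0.8, 0.8, -1.4]
opening: 0.0644
grip_force: 68.4
[np.float64(0.0013), np.float64(-0.0004), np.float64(0.0471), 'rz', np.float64(0.0)] q7 -0.21 yaw 1.038 tcp [0.4412 0.3236 0.1141] F [-0.8  0.8 -1.4] op 0.0644 t 28.275
```

View pics/s8.png

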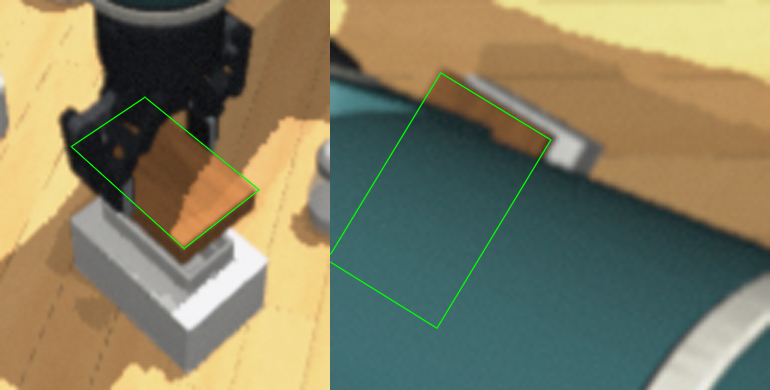

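The lid lines up with its intended outline over the jar in both views. Lowering.

```bash
python3 nudge.py '0 0 0.02 0 0 0;0 0 0.025 0 0 0;0 0 0.03 0 0 0;0 0 0.036 0 0 0;0 0 0.036 0 0 0'; python3 nudge.py '0 0 0.004 0 0 0;0 0 0.007 0 0 0;0 0 0.009 0 0 0;0 0 0.009 0 0 0'
```

```text
t: 29.0
eef_pos: [0.4406, 0.3236, 0.0768]
orientation: [0.263, 0.965, -0.0, -0.0]
contact_force: [0.2, -0.5, -1.3]
opening: 0.0642
grip_force: 68.4
t: 29.5
eef_pos: [0.4407, 0.3236, 0.068]
orientation: [0.263, 0.965, -0.0, -0.0]
contact_force: [0.1, -0.3, -1.2]
opening: 0.0644
grip_force: 68.5
```

```bash
python3 nudge.py '0 0 0.001 0 0 0;0 0 0.0015 0 0 0;0 0 0.0015 0 0 0'
```

```text
t: 29.88
eef_pos: [0.4408, 0.3238, 0.0677]
orientation: [0.263, 0.965, -0.0, 0.001]
contact_force: [-5.9, -7.8, 25.0]
opening: 0.0643
grip_force: 71.4
```

Seated. Release, rise and move aside.

```bash
python3 nudge.py '0 0 -0.001 0 0 0;0 0 -0.001 0 0 0'; python3 nudge.py '0 0 0 0 0 0;0 0 0 0 0 0;0 0 0 0 0 0;0 0 0 0 0 0' 0.085; python3 nudge.py '0 0 -0.02 0 0 0;0 0 -0.06 0 0 0;0 0 -0.12 0 0 0;0 0 -0.18 0 0 0;0 0 -0.2 0 0 0' ; python3 nudge.py '-0.11 -0.16 0 0 0 0;-0.11 -0.16 0 0 0 0;-0.11 -0.16 0 0 0 0;-0.11 -0.16 0 0 0 0;-0.11 -0.16 0 0 0 0';python3 nudge.py '0 0 0 0 0 0;0 0 0 0 0 0;0 0 0 0 0 0';python3 -c "
from h import *
s=manip.capture('side')
overlay(s,[(rect(.440,.324,.086,-.533,.11,.066),(0,255,0))],(160,120,340,320),3,'pics/s9.png')"
```

```text
t: 30.12
eef_pos: [0.4409, 0.3237, 0.0678]
orientation: [0.263, 0.965, 0.0, 0.0]
contact_force: [-1.9, -2.7, 6.8]
opening: 0.064
grip_force: 69.4
t: 30.62
eef_pos: [0.4407, 0.3236, 0.0676]
orientation: [0.263, 0.965, 0.0, -0.0]
contact_force: [-0.8, 0.1, -0.5]
opening: 0.0848
grip_force: 0.0
t: 31.25
eef_pos: [0.4409, 0.3247, 0.2719]
orientation: [0.262, 0.965, 0.002, 0.002]
contact_force: [-0.1, 0.6, 0.4]
opening: 0.0851
grip_force: 0.0
t: 31.88
eef_pos: [0.4544, 0.1297, 0.2679]
orientation: [0.263, 0.965, -0.0, 0.0]
contact_force: [0.5, 1.1, 0.1]
opening: 0.0849
grip_force: 0.0
t: 32.25
eef_pos: [0.4542, 0.1308, 0.2676]
orientation: [0.262, 0.965, 0.0, -0.0]
contact_force: [-0.2, -0.2, -0.3]
opening: 0.0849
grip_force: 0.0
```

View pics/s9.png

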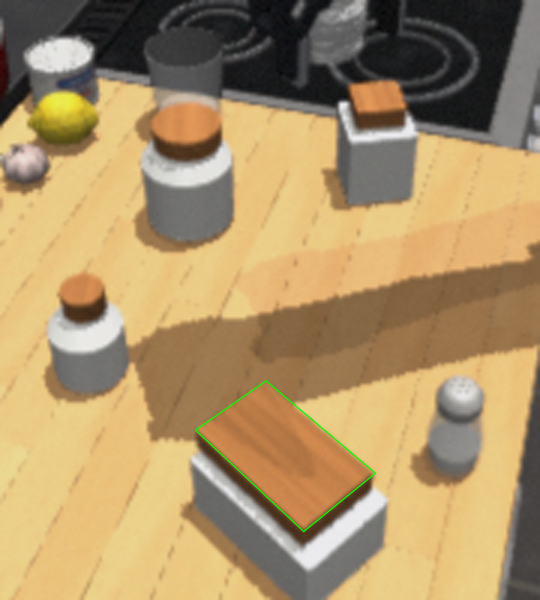

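All four lids sit level on their jars (oblong at (285,455), small at (83,295), round at (187,130), square at (377,103)), and the glass and shaker are upright.

```bash
python3 -c "
from plant import manip
print(manip.sign_off())"
```

```text
the job is handed in; nothing more can be done
None
```

All four lids are seated on their own jars in the required order, the glass and shaker are still standing, and the job was handed in at about 32 s; the hand-in returned no verdict.

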